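# Load a milling blank into its carrier and fit the clamp frame

### The arm

A 6-joint arm with a two-finger parallel gripper is mounted at the origin on the work surface. World frame = base frame: x ahead of the robot, y to its left, z up, the work surface at z = 0. Lengths are in m, angles in rad, forces in N, time in s.
With the tool pointing down it reaches from about 0.35 to 0.975 m from the base axis. Payload 4.9 kg.
Tool frame: the origin (TCP) lies at the very end of the fingers, on their centre line; the grasp point (between the pads) lies 19 mm behind it; z points along the fingers, y is the line along which they close (so a half turn about z gives the same grasp; the last joint's range is limited). The gripper opens to 85 mm and grips with 20 to 120 N. Pads are 22 mm wide; open, the fingers measure 114 mm over their backs; the gripper's body (76 mm by 85 mm) begins 54 mm behind the grasp point. The pads swing forward as they close: fully open they stand 13 mm farther back than shut.
Start: joints at [-1.426, 0.053, 1.613, -0, 1.476, -0.119], TCP at [0.163, -0.603, 0.231] pointing down, gripper open.
Joint ranges: [-3.01, 3.01], [-1.01, 2.22], [0.06, 2.58], [-1.02, 4.17], [0.09, 2.62], [-3.14, 3.14]. Speed limits (rad/s): [2.57, 2.57, 3.14, 3.14, 3.14, 3.14].

### API

Orientations are given as a unit quaternion [w, x, y, z].
In Python, from plant import manip gives the robot as it stands.
- The arm moves only by the shell command python3 -m pendant 'ROWS'. ROWS is JSON, a list of rows, each a list of 3 entries, a list of its own where there are three numbers: the opening, from 0 (shut) to 1 (fully open), then the shift along the tool's x, y, z in units of 12 cm (1.0 is 12 cm), then the turn about the tool's z in units of pi rad (1.0 is pi rad). In form: [[gripper, [dx, dy, dz], roll], ...]. A call has 1 to 10 rows; each row is the pose to reach, as a shift and turn from the pose commanded when the call began, along the tool's axes at that moment, turning the shorter way round; what a row does not reach only later rows make up. A row lasts 1/10 s, in which the tool goes at most 50 mm and 8.59 degrees, less where a joint would pass 70% of its speed; a pose out of reach is approached as far as the arm can. A call with a number of a shift or a turn outside -1 to 1 is refused whole. A call with a gripper value outside its range is refused whole. The fingers move at their own pace and stop on an object; the grip force is fixed at half the most. Time passes only in rows, so rows that repeat a pose let the fingers close. It gives the time, the measured TCP pose, the force, the opening and the grip force at its end, in the units of the state.
- manip.state(): the state, without advancing time (a new reading comes with each control period).
- manip.grab_frame(name): name is "scene" or "top" or "wrist"; returns a dict with "img" (420x560x3 uint8, red, green, blue), "fx", "fy", "cx", "cy" (pixels), "eye" and "rotation" of the camera in the world; the wrist camera has in their place "tool_from_camera" (4x4, takes a point from camera to tool coordinates, whose origin is the TCP and whose axes are the flange's). Camera axes: x right, y down, z forward; pixel columns grow to the right and rows downward; lengths in m; the calibration is good to about 2 mm. A picture is of the moment at which its call begins: read the wrist's pose just before it. There is no depth.
- manip.job_done(): hands the job in; it is judged then, once.
The state is a dict: "time": time; "joint_pos": joint angles; "joint_vel": joint speeds; "joint_efforts": joint torques, N m; "tool_pos": TCP position; "tool_rot": TCP orientation; "contact_force": force on the tool from outside, world axes, zero at the start; "ft_torque": the same for the moment, N m; "gripper_width": opening from 0.0 (shut) to 1.0 (fully open); "grasp_force": force on a finger pad.
Only numpy, scipy, OpenCV 4.12 (cv2) and the standard library are available. Lean on these libraries where they do the work, as an engineer would, in place of code of your own. Each camera call takes 0.05 s, during which the arm holds its last target. There are 200 camera calls.

### The job

Draw the wide, round-cornered resin blank out of the storage rack by its protruding end and lay it flat on the open bench, then take it again across its middle and set it gently, rounded corners into the rounded corners, flat on the floor of the matching cavity of the aluminium carrier. Then lower the clamp frame gently over the carrier's two pegs until it sits fully home on the rim. Leave the narrow blank, the bowl, the jar and the brush where they are.

Things in the scene. Friction and masses are not known exactly. Their poses are not given: they have to be found in the camera images.
- blank: Wide resin blank: ivory slab 120 long (x), 60 wide (y), 20 thick, about 0.18 kg. The two corners at its -x end are rounded (radius 18), those at +x are square. Origin: centre of the underside. It starts flat in either of the rack's two bays, its rounded end sticking out by 52 to 62, its middle inside; its x runs along the rack's x within 3 degrees.
- blank_nose (a point): Middle of the wide blank's rounded -x end face, at half thickness: 60 from the origin along -x, 10 up.
- narrow_blank: Bystander: the narrow resin blank of the same ivory material in the rack's other bay, 120 x 44 x 20, all corners square. Origin at the centre of the underside. Stays in its bay.
- rack: Fixed grey plastic rack, 180 wide (y), 42 high, from x = -35 to 35, with a floor lip 5 high on to x = -60. Origin: on the bench, middle of the roofed part. Two roofed bays, open only to -x, centred at y = +45 and -45, each 78 wide and 32 high inside, bay floor 5 above the bench. A blank is drawn out along the rack's -x; up to 68 of its length is inside.
- carrier: Fixed aluminium block 172 long (x), 100 wide (y), 44 high, with a cavity for the wide blank open to above. Origin: centre of the underside. Two round steel pegs, 10 in diameter, stand 20 above its rim at x = +74 and -74, y = 0; their top 5 is tapered. Amid each long side a notch 48 wide (x from -24 to 24), down to the cavity floor's level, lets in the fingers that hold the blank across its middle.
- carrier_seat (a point): Centre of the carrier's cavity floor, 12 above the bench, 32 below the rim; axes as the carrier. The cavity is 125 (x) by 65 (y), centred; the corners at its -x end are rounded (radius 20.5) to match the blank, those at +x are square. The blank lies 12 below the rim.
- clamp: Loose steel clamp frame 172 (x) by 100 (y) by 8 thick, about 0.35 kg, with a window 90 x 52 and two square 14 x 14 through holes at x = +74 and -74, y = 0, for the carrier's pegs; fits either way round. A black bridge handle runs along x over the window. Origin: centre of the underside. It starts flat on the bench; seated, its underside is 44 above the bench, on the carrier's rim.
- clamp_grip (a point): Middle of the clamp frame's handle bar, 38 above the frame's underside; grip it across y. The bar is 118 long (x), 16 wide (y), from 32 to 44 above the underside, free below except for posts at x = +53 and -53.
- bowl: Bystander: dark rubber mixing bowl, 110 across, 60 high. Origin at the centre of the underside.
- jar: Bystander: closed jar, 60 across, 75 high. Origin at the centre of the underside.
- brush: Bystander: brush lying on the bench, 170 long along its x. Origin on its underside.
Mind the look-alikes: they are no part of the job. Leave any orange look-alike of the carrier alone. Leave any blue look-alike of the blank alone.

How it is judged:
By the outcome, as a careful person would: the job done as asked, in the order asked, and still so for the second after the job is handed in, with the robot touching nothing.
It also fails if it takes over 69 s, if anything falls off the work surface, if the arm or the gripper's body presses on something with over 40 N, if the wrist force passes 120 N, or if a joint passes its speed limit or range.

## Working session

There is one attempt and no reset: what is moved stays moved. The work goes in short steps, Python scripts to look and compute and a shell command to move; the robot and the scene stay as the last step left them, time stands still between calls to the robot, and variables do not carry over. Pictures are saved under pics/ and viewed, at most 10 in all, crops included, and the job is handed in when it is done.

```bash
ls; mkdir -p pics; python3 - <<'E'
from plant import manip
import cv2,pickle
s=manip.state();print(s)
fs={}
for n in("scene","top"):
    f=manip.grab_frame(n);fs[n]=f;cv2.imwrite(f"pics/{n}0.png",f["img"][:,:,::-1])
    print(n,f["fx"],f["fy"],f["cx"],f["cy"],f["eye"],f["rotation"])
pickle.dump(fs,open("f0.pkl","wb"))
E
```

```text
pics
{'time': 0.0, 'joint_pos': array([-1.42597916e+00,  5.33482548e-02,  1.61432995e+00, -2.41340592e-05,
        1.47597468e+00, -1.18986258e-01]), 'joint_vel': array([-6.23080960e-04,  6.11662544e-04, -1.05496194e-03,  1.23481849e-03,
        5.89563833e-04,  1.01846119e-05]), 'joint_efforts': array([-2.82698975e-04, -3.93686557e+01, -3.70173132e+01, -7.98338419e-05,
        6.98415228e-03, -9.40680962e-06]), 'tool_pos': array([ 0.1628817 , -0.60274759,  0.23004687]), 'tool_rot': array([-1.02987462e-03,  9.91312896e-01,  1.31520647e-01, -2.53146787e-05]), 'contact_force': array([-0.05657906,  0.31792682,  0.13699919]), 'ft_torque': array([-0.01922476, -0.03301049, -0.03241276]), 'grasp_force': 0.0, 'gripper_width': 1.0003212651348168}
scene 525.1951451065354 525.1951451065354 281.35041757625754 207.12321178681927 [ 1.59581483 -0.04280816  1.06005678] [-0.27001828  0.65430252  0.64997167 -0.27661376]
top 471.9856507734673 471.9856507734673 283.14438208105753 214.25868164033355 [ 0.40107571 -0.07626844  1.31307645] [-0.04214644  0.71094691 -0.70081197  0.04050634]
```

View pics/top0.png

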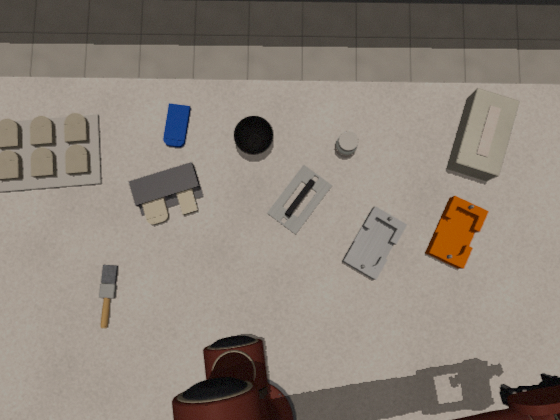

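View pics/scene0.png

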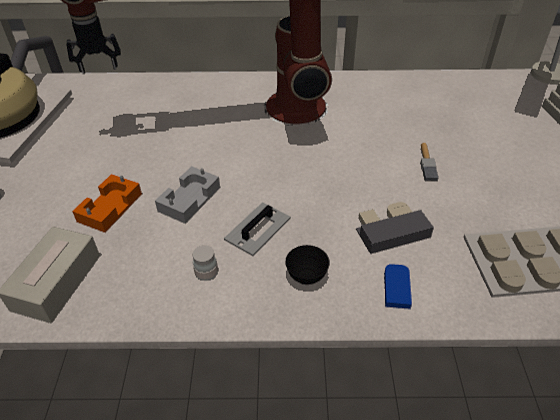

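```bash
cat > h.py <<'E'
import numpy as np,cv2
from scipy.spatial.transform import Rotation as R
def q(w): return R.from_quat(np.r_[w[1:],w[0]])
def cam(f,st=None):
    if "eye" in f:
        r=np.array(f["rotation"]); return np.array(f["eye"]),(q(r) if r.size==4 else R.from_matrix(r)).as_matrix()
    T=np.array(f["tool_from_camera"]);A=q(st["tool_rot"]).as_matrix()
    return np.array(st["tool_pos"])+A@T[:3,3],A@T[:3,:3]
def cast(f,uv,z,st=None):
    e,M=cam(f,st);uv=np.atleast_2d(uv).astype(float)
    d=np.c_[(uv[:,0]-f["cx"])/f["fx"],(uv[:,1]-f["cy"])/f["fy"],np.ones(len(uv))]@M.T
    return e+d*((z-e[2])/d[:,2])[:,None]
def proj(f,P,st=None):
    e,M=cam(f,st);c=(np.atleast_2d(P)-e)@M
    return np.c_[f["fx"]*c[:,0]/c[:,2]+f["cx"],f["fy"]*c[:,1]/c[:,2]+f["cy"]]
def rect(f,mask,z,st=None):
    """largest blob of mask -> centre, long-axis angle deg, sizes on plane z"""
    cs,_=cv2.findContours(mask.astype(np.uint8),cv2.RETR_EXTERNAL,cv2.CHAIN_APPROX_NONE)
    c=max(cs,key=cv2.contourArea);p=cast(f,c[:,0],z,st)[:,:2]*1000
    (x,y),(w,h),a=cv2.minAreaRect(p.astype(np.float32))
    if w<h: w,h,a=h,w,a+90
    return np.round([x,y,(a+90)%180-90,w,h],1)
E
python3 - <<'E'
import pickle,cv2,numpy as np
from h import *
fs=pickle.load(open("f0.pkl","rb"));f=fs["top"];im=f["img"]
print(proj(f,[[0,0,0],[.5,0,0],[.5,.2,0]]).round(0))
a=cv2.resize(im[150:235,120:210],None,fx=4.4,fy=4.4,interpolation=2)
b=cv2.resize(im[195:285,330:415],(400,424),interpolation=2);b=b[:374]
cv2.imwrite("pics/crop.png",np.hstack([a,b])[:,:,::-1])
for n,p in dict(blank=(155,211),narrow=(188,202),rack=(165,183),bench=(220,220),plate=(285,200),carr=(362,258),tray=(60,185)).items(): print(n,im[p[1],p[0]])
E
```

```text
[[253. 421.]
 [257. 234.]
 [185. 233.]]
blank [166 154 133]
narrow [169 156 136]
rack [89 83 83]
bench [169 162 152]
plate [143 141 134]
carr [149 145 140]
tray [152 145 136]
```

View pics/crop.png

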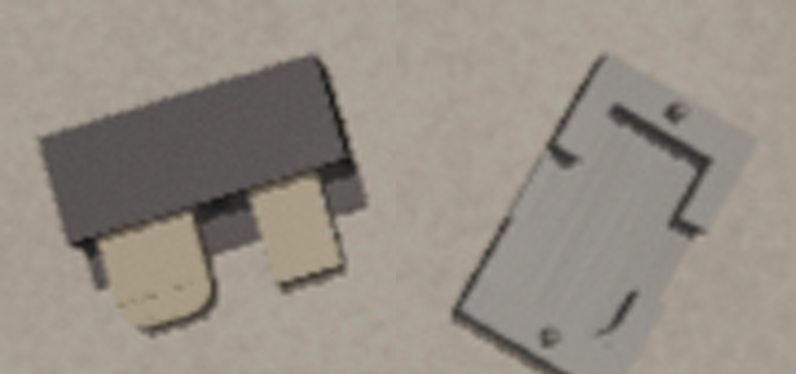

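The wide blank could be mistaken for these, given as top-view pixels:
- The square narrow blank at (188,202).
- The six cream pieces on the tray at (8–76, 130–165).
- The blue look-alike at (177,125).

The crop shows that the piece at (155,211) is wider and has rounded corners, so I choose it. The grey carrier is at (375,243), with its rounded end at the lower left. The orange one at (458,232) is the look-alike.

```bash
python3 - <<'E'
import pickle,cv2,numpy as np
from h import *
fs=pickle.load(open("f0.pkl","rb"));f=fs["top"];im=f["img"].astype(int)
def win(m,x0,x1,y0,y1):
    w=np.zeros(m.shape,bool);w[y0:y1,x0:x1]=1;return m&w
v=im.max(2);sat=im[...,0]-im[...,2]
print("rack roof",rect(f,win(v<105,120,210,155,212),.042))
print("handle",rect(f,win(v<70,275,325,170,225),.044))
print("plate holes/pegs")
pg=cast(f,[[389,218.8],[361.4,266.3]],.060)*1000;print(pg.round(),np.linalg.norm(pg[0]-pg[1]),pg.mean(0))
print("blank corners",(cast(f,[[120+100/4.4,150+250/4.4],[120+195/4.4,150+213/4.4],[120+215/4.4,150+290/4.4],[120+150/4.4,150+330/4.4]],.025)*1000).round())
print("narrow",(cast(f,[[120+250/4.4,150+190/4.4],[120+318/4.4,150+175/4.4],[120+345/4.4,150+263/4.4],[120+282/4.4,150+285/4.4]],.025)*1000).round())
print("bowl,jar,brush",(cast(f,[[253,135],[347,143],[107,295]],.03)*1000).round())
for c in ((300,200),(240,210)): print(c, sat[c[1]-3:c[1]+3,c[0]-3:c[0]+3].mean())
E
```

```text
rack roof [611.4 247.9 -71.7 181.9 110.5]
handle [ 595.6 -115.6  -35.9  120.7   16.4]
plate holes/pegs
[[ 540. -355.   60.]
 [ 413. -281.   60.]] 147.2182052298088 [ 476.54778913 -317.86281068   60.        ]
blank corners [[568. 315.  25.]
 [592. 256.  25.]
 [543. 242.  25.]
 [518. 281.  25.]]
narrow [[607. 222.  25.]
 [617. 180.  25.]
 [561. 161.  25.]
 [547. 200.  25.]]
bowl,jar,brush [[ 773.   15.   30.]
 [ 754. -247.   30.]
 [ 327.  397.   30.]]
(300, 200) 4.888888888888889
(240, 210) 20.194444444444443
```

```bash
python3 - <<'E'
from plant import manip
f=manip.grab_frame("wrist");print(f["fx"],f["cx"],f["cy"],f["tool_from_camera"])
E
P="python3 -m pendant"
$P '[[1,[0.4,-0.2,0],0],[1,[0.8,-0.4,0],0],[1,[0.8,-0.4,0],0]]'
$P '[[1,[0.4,-0.2,0],0],[1,[0.8,-0.4,0],0],[1,[0.8,-0.4,0],0]]'
$P '[[1,[0.4,-0.2,0],0],[1,[0.8,-0.4,0],0],[1,[0.8,-0.4,0],0]]'
```

```text
331.02309992890304 276.2922985201255 206.58344988260055 [[ 8.76696965e-04 -9.65679385e-01 -2.59735552e-01  6.53706612e-02]
 [ 9.99999399e-01  6.75546099e-04  8.63707317e-04  1.06808258e-03]
 [-6.58601012e-04 -2.59736153e-01  9.65679397e-01 -1.41490417e-01]
 [ 0.00000000e+00  0.00000000e+00  0.00000000e+00  1.00000000e+00]]
time: 0.45
tool_pos: [0.2459, -0.529, 0.2308]
tool_rot: [-0.001, 0.991, 0.134, 0.001]
contact_force: [-0.6, -0.0, 0.1]
gripper_width: 0.998
grasp_force: 0.0
time: 0.75
tool_pos: [0.3259, -0.4579, 0.2311]
tool_rot: [-0.001, 0.991, 0.134, 0.0]
contact_force: [-1.2, -0.7, -0.1]
gripper_width: 1.001
grasp_force: 0.0
time: 1.05
tool_pos: [0.4057, -0.387, 0.2311]
tool_rot: [-0.0, 0.991, 0.134, 0.0]
contact_force: [-1.1, 0.4, 0.4]
gripper_width: 0.997
grasp_force: 0.0
```

```bash
P="python3 -m pendant"
$P '[[1,[0.4,-0.2,0],0.05],[1,[0.72,-0.4,0],0.1],[1,[0.72,-0.4,0],0.15],[1,[0.72,-0.4,0],0.2],[1,[0.72,-0.4,0],0.25],[1,[0.72,-0.4,0],0.25],[1,[0.72,-0.4,0],0.25],[1,[0.72,-0.4,0],0.25]]'
cat > look.py <<'E'
import sys,pickle,cv2
from plant import manip
n=sys.argv[1];s=manip.state();f=manip.grab_frame("wrist");pickle.dump((s,f),open(n+".pkl","wb"))
cv2.imwrite(f"pics/{n}.png",f["img"][:,:,::-1]);print(s["time"],s["tool_pos"],abs(s["joint_vel"]).max())
E
python3 look.py carr
```

```text
time: 1.85
tool_pos: [0.4738, -0.3213, 0.2311]
tool_rot: [0.0, 0.966, -0.258, -0.0]
contact_force: [0.1, -0.1, -0.0]
gripper_width: 0.999
grasp_force: 0.0
1.85 [ 0.47382279 -0.32128383  0.23111403] 0.005787554105035388
```

View pics/carr.png

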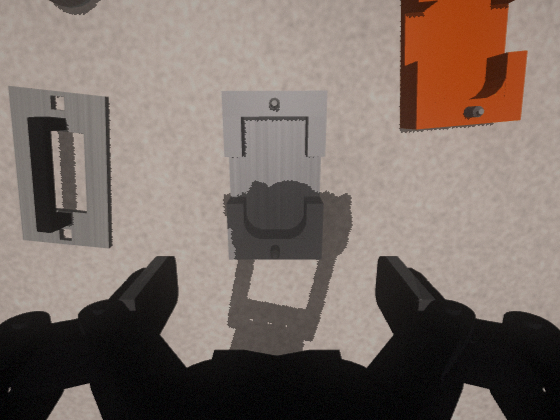

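The wrist view shows the carrier upright in the image. Its upper peg is at (274,104), its lower peg is in shadow at (275,249), and its rounded cavity end is at the bottom (-x is toward the base). The clamp is at the left around (60,165).

```bash
python3 - <<'E'
import pickle,cv2,numpy as np
from h import *
s,f=pickle.load(open("carr.pkl","rb"));im=cv2.medianBlur(f["img"],3).astype(float)
rt=im[...,0]/im[...,2].clip(1)
for p in ((275,160),(275,200),(180,160),(260,280),(300,100)): print(p,rt[p[1]-3:p[1]+4,p[0]-3:p[0]+4].mean().round(3),im[p[1],p[0]])
m=(cv2.GaussianBlur(rt,(0,0),1.0)<1.065)&(im.max(2)>20)
w=np.zeros_like(m);w[80:268,205:345]=1;m=(m&w).astype(np.uint8)
m=cv2.morphologyEx(m,cv2.MORPH_OPEN,np.ones((7,7)))
cv2.imwrite("pics/m.png",m*255)
print("rim rect",rect(f,m,.044,s))
ys,xs=np.nonzero(m);print(xs.min(),xs.max(),ys.min(),ys.max())
for y in (95,105,115,120,135,145,150,250,255): r=np.nonzero(m[y])[0];print(y,r.min(),r.max(),cast(f,[[r.min(),y],[r.max()+1,y]],.044,s)[:,:2].round(4).tolist())
def pk(n,uv,z): print(n,(cast(f,uv,z,s)*1000).round(1).tolist())
pk("pegs",[[274.5,104],[275.5,249]],.064)
g=f["img"].max(2)
print(g[97:112,266:284]);print(g[240:258,266:286])
E
```

```text
(275, 160) 1.05 [144. 139. 136.]
(275, 200) 1.056 [68. 63. 64.]
(180, 160) 1.141 [178. 165. 156.]
(260, 280) 1.136 [177. 163. 155.]
(300, 100) 1.049 [156. 149. 149.]
rim rect [ 496.3 -333.2  -29.8  128.2   97.3]
223 325 92 227
95 224 325 [[0.573, -0.3228], [0.5252, -0.4062]]
105 223 324 [[0.5659, -0.3172], [0.5177, -0.4012]]
115 224 324 [[0.5576, -0.3131], [0.5096, -0.3969]]
120 224 324 [[0.5537, -0.3106], [0.5055, -0.3948]]
135 225 324 [[0.5413, -0.304], [0.493, -0.3882]]
145 225 323 [[0.5332, -0.2989], [0.485, -0.383]]
150 225 323 [[0.5291, -0.2963], [0.4807, -0.3807]]Traceback (most recent call last):
  File "<stdin>", line 12, in <module>
    return umr_minimum(a, axis, None, out, keepdims, initial, where)
ValueError: zero-size array to reduction operation minimum which has no identity
```

```bash
python3 - <<'E'
import pickle,cv2,numpy as np
from h import *
s,f=pickle.load(open("carr.pkl","rb"));g=f["img"].max(2)
np.set_printoptions(linewidth=200)
print(g[97:113,264:286]);print(g[238:264:1,264:288])
print("left edge",[g[y,215:238].tolist() for y in (110,140)]);print("right",[g[y,316:334].tolist() for y in (110,140)])
print("top",[g[84:98,x].tolist() for x in (240,310)]);print("bot",[g[250:268,x].tolist() for x in (245,305)])
def pk(n,uv,z): print(n,(cast(f,uv,z,s)*1000).round(1).tolist())
pk("pegs",[[274.5,104],[275.5,249]],.064)
E
```

```text
[[158 157 155 157 158 158 158 155 159 156 143 140 159 158 156 157 158 158 158 157 158 156]
 [158 157 156 155 158 153 154 128 107 101  99 100 117 135 160 156 158 158 157 159 159 159]
 [158 157 157 158 159 153 133  95  95  96  93  94  95  99 130 158 156 158 159 159 158 157]
 [156 158 155 155 155 132  94  92  97 120 129 124  92  92  99 132 158 155 158 159 154 157]
 [155 160 157 157 156 130  87  83 134 146 142 140 124  84  92 130 159 157 158 157 159 158]
 [158 159 158 157 150 103  91 111 148 147 148 143 136  95  88 107 157 154 159 160 158 157]
 [159 158 159 157 145  91  91 111 142 145 147 147 137  93  83 102 157 158 160 158 156 158]
 [155 158 159 158 151 109  76  85 134 147 147 148 135  69  84 114 159 156 157 156 157 155]
 [157 159 156 156 150 101  76  62  84 138 145 122  81  64  82 111 156 156 154 156 159 158]
 [155 155 156 158 144  83  89  61  77  79  68  70  75  73  77  98 157 159 156 157 156 154]
 [157 158 157 153 143  80  91  89  75  70  60  75  74  78  81 100 156 157 158 156 155 158]
 [157 156 156 158 154 141  79  84  89  87  76  73  78 101  98 152 158 161 155 158 159 157]
 [156 15
[... 3030 characters left out ...]
50, 151, 150, 152, 148, 153], [181, 181, 184, 181, 180, 183, 178, 180, 169, 152, 151, 151, 151, 152, 150, 149, 149, 150, 150, 152, 154, 149, 150]]
right [[155, 157, 155, 152, 155, 157, 150, 155, 155, 148, 157, 170, 169, 169, 171, 172, 172, 170], [147, 152, 150, 150, 148, 149, 149, 149, 146, 155, 172, 176, 173, 172, 172, 174, 171, 173]]
top [[179, 180, 182, 182, 181, 179, 175, 157, 154, 154, 155, 154, 153, 153], [178, 175, 174, 174, 174, 179, 169, 155, 157, 157, 155, 157, 155, 156]]
bot [[68, 72, 72, 73, 69, 68, 69, 71, 67, 76, 91, 89, 88, 89, 92, 89, 90, 88], [71, 68, 69, 65, 70, 69, 67, 71, 69, 113, 165, 171, 172, 169, 173, 174, 173, 174]]
pegs [[541.7, -359.7, 64.0], [421.0, -291.5, 64.0]]
```

```bash
python3 - <<'E'
import pickle,cv2,numpy as np
from h import *
s,f=pickle.load(open("carr.pkl","rb"))
A=q(s["tool_rot"]).as_matrix();yaw=np.arctan2(A[1,0],A[0,0]);print("tool yaw",np.degrees(yaw))
def t(n,uv,z):
    P=cast(f,uv,z,s);print(n,(((P-s["tool_pos"])@A)[:,:2]*1000).round(1).tolist(),(P*1000).round(1).tolist())
t("L",[[222.0,110],[222.7,140]],.044)
t("R",[[326.2,110],[325.3,140]],.044)
t("T",[[240,90.7],[310,90.2]],.044)
t("B",[[245,259.3],[305,259]],.044)
t("peg",[[274.1,102.6],[275,255.8]],.064)
E
```

```text
tool yaw -29.8631698889146
L [[73.3, -50.6], [45.2, -51.1]] [[562.5, -313.9, 44.0], [538.4, -299.5, 44.0]]
R [[73.4, 48.7], [45.3, 48.9]] [[513.1, -400.1, 44.0], [488.6, -386.3, 44.0]]
T [[90.7, -33.0], [91.2, 32.7]] [[568.8, -337.9, 44.0], [536.5, -395.1, 44.0]]
B [[-80.6, -32.4], [-80.3, 32.1]] [[419.9, -253.1, 44.0], [388.2, -309.2, 44.0]]
peg [[79.2, -0.9], [-67.9, -0.1]] [[542.9, -360.0, 64.0], [414.9, -287.4, 64.0]]
```

```bash
P="python3 -m pendant"
$P '[[1,[-0.16,-0.36,0],0],[1,[-0.32,-0.72,0],0],[1,[-0.4,-0.89,0],0]]' >/dev/null
$P '[[1,[-0.16,-0.36,0],0],[1,[-0.32,-0.72,0],0],[1,[-0.4,-0.89,0],0]]' >/dev/null
$P '[[1,[-0.16,-0.36,0],0],[1,[-0.32,-0.72,0],0],[1,[-0.4,-0.89,0],0]]'
$P '[[1,[-0.16,-0.36,0],0],[1,[-0.32,-0.72,0],0],[1,[-0.4,-0.89,0],0]]' >/dev/null
$P '[[1,[-0.16,-0.36,0],-0.05],[1,[-0.32,-0.72,0],-0.1],[1,[-0.4,-0.89,0],-0.15],[1,[-0.4,-0.89,0],-0.2],[1,[-0.4,-0.89,0],-0.24],[1,[-0.4,-0.89,0],-0.27],[1,[-0.4,-0.89,0],-0.27],[1,[-0.4,-0.89,0],-0.27]]'
python3 look.py rack
```

```text
time: 2.8
tool_pos: [0.5091, 0.0318, 0.2315]
tool_rot: [-0.0, 0.967, -0.256, 0.0]
contact_force: [0.7, -0.9, 0.3]
gripper_width: 0.999
grasp_force: 0.0
time: 3.9
tool_pos: [0.5325, 0.2619, 0.2313]
tool_rot: [0.0, 0.987, 0.162, -0.0]
contact_force: [-0.9, 0.7, -0.3]
gripper_width: 1.001
grasp_force: 0.0
3.9 [0.532467  0.2619414 0.2312645] 0.0028453044694229167
```

View pics/rack.png

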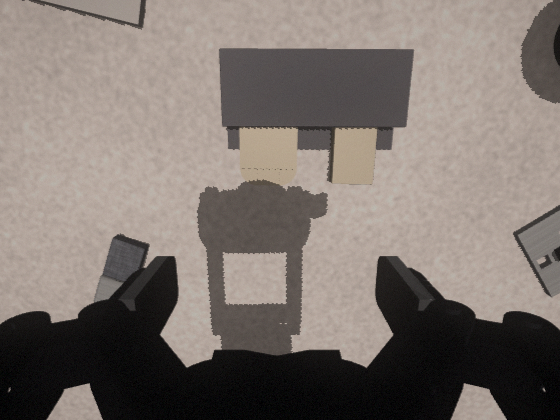

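The wide blank protrudes at columns 240–298, rows 128–190, with its nose partly in the gripper's shadow. The narrow blank is at (354,155).

```bash
python3 - <<'E'
import pickle,cv2,numpy as np
from h import *
s,f=pickle.load(open("rack.pkl","rb"));im=f["img"].astype(int)
A=q(s["tool_rot"]).as_matrix();print("yaw",np.degrees(np.arctan2(A[1,0],A[0,0])))
t=lambda uv,z:(((cast(f,uv,z,s)-s["tool_pos"])@A)[:,:2]*1000).round(1).tolist()
np.set_printoptions(linewidth=220)
r=np.round(100*im[...,0]/im[...,2].clip(1)).astype(int)
for y in (135,145,158,164): print(y,im[y,234:246,0],r[y,234:246],im[y,290:304,0],r[y,290:304])
for x in (260,270,280): print(x,im[176:200,x,0],r[176:200,x])
x0=270;print(im[120:134,x0,0], im[42:54,300,0])
print("roof front/back",t([[230,127],[400,126.5],[225,48.5],[408,49.5]],.042))
print("blank L,R",t([[240,135],[240,160],[298,135],[298,160]],.025))
E
```

```text
yaw 18.607087030535816
135 [ 90  95  90  89 102 145 182 182 182 182 183 182] [108 109 108 106 111 124 126 128 127 127 128 127] [181 185 183 182 181 184 178 147  93  91  92  95  89  90] [127 127 126 126 127 127 125 120 108 106 107 110 107 106]
145 [ 92  90  89  92  95 131 181 182 182 181 182 182] [110 108 109 107 112 120 127 127 128 125 128 128] [183 181 185 182 184 187 175 129  92  91  92  91  92  94] [128 126 126 127 128 128 126 119 110 106 107 111 107 107]
158 [184 187 182 181 179 178 181 179 181 179 181 180] [114 113 114 113 113 117 128 127 127 128 127 127] [182 181 180 182 182 181 180 179 178 179 180 178 179 178] [127 126 129 128 127 127 127 116 114 117 116 116 114 116]
164 [179 182 183 182 182 180 178 178 180 177 176 176] [115 115 114 114 114 118 125 128 128 128 129 128] [181 183 182 183 181 182 183 179 176 174 179 179 184 181] [127 130 129 129 128 129 124 114 115 114 115 115 115 115]
260 [177 178 180 178 121  92  88  89  88  90  94  96  95  92  92  95  93  91  88  94  89  92  91  97] [126 128 128 128 130 133 129 131 131 122 115 117 116 115 118 117 118 117 119 119 116 116 118 115]
270 [178 177 180 178 179 177 100  89  89  86  95  91  90  93  91  93  93  91  95  92  95  94  93  90] [126 127 129 127 126 126 132 125 129 119 120 115 117 118 117 121 116 118 114 115 119 118 116 115]
280 [178 179 179 177 178 177 176 178 180 151 100  89  92  90  92  90  91  89  89  91  87  94  94  94] [128 128 126 128 127 127 128 127 130 124 116 119 114 117 116 114 112 116 117 118 114 122 116 115]
[ 86  87  85  89  88  91  64  90 176 184 183 186 183 184] [177 180 180 176 181 179 142  87  88  83  86  88]
roof front/back [[56.4, -43.7], [57.0, 121.5], [126.4, -45.8], [125.7, 122.1]]
blank L,R [[47.9, -36.0], [22.3, -36.7], [48.0, 23.6], [22.3, 24.1]]
```

```bash
P="python3 -m pendant"
$P '[[1,[0.225,-0.06,0.3],0],[1,[0.225,-0.06,0.6],0],[1,[0.225,-0.06,0.9],0]]' >/dev/null
$P '[[1,[0,0,0.3],0],[1,[0,0,0.6],0],[1,[0,0,0.8],0],[1,[0,0,0.9],0],[1,[0,0,0.95],0],[1,[0,0,0.978],0],[1,[0,0,0.978],0]]'
$P '[[0.6,[0,0,0],0],[0.6,[0,0,0],0],[0.5,[0,0,0],0],[0.5,[0,0,0],0],[0.4,[0,0,0],0],[0.4,[0,0,0],0],[0.4,[0,0,0],0]]'
```

```text
time: 4.95
tool_pos: [0.5565, 0.278, 0.0071]
tool_rot: [-0.0, 0.987, 0.162, 0.001]
contact_force: [-0.3, -1.0, 0.2]
gripper_width: 1.0
grasp_force: 0.0
time: 5.65
tool_pos: [0.5568, 0.2782, 0.0078]
tool_rot: [-0.0, 0.987, 0.163, 0.001]
contact_force: [-1.6, -0.6, 6.6]
gripper_width: 0.686
grasp_force: 65.0
```

```bash
P="python3 -m pendant"
$P '[[0.4,[-0.02,0,-0.015],0],[0.4,[-0.1,0,-0.02],0],[0.4,[-0.25,0,-0.02],0],[0.4,[-0.4,0,-0.02],0],[0.4,[-0.55,0,-0.02],0],[0.4,[-0.7,0,-0.02],0],[0.4,[-0.85,0,-0.02],0],[0.4,[-1,0,-0.02],0],[0.4,[-1,0,-0.02],0]]'
python3 look.py pulled
```

```text
time: 6.55
tool_pos: [0.4383, 0.2381, 0.0067]
tool_rot: [0.0, 0.987, 0.163, -0.002]
contact_force: [0.2, -0.8, -1.4]
gripper_width: 0.684
grasp_force: 64.5
6.55 [0.43833025 0.23805194 0.00667083] 0.06006482390189466
```

View pics/pulled.png

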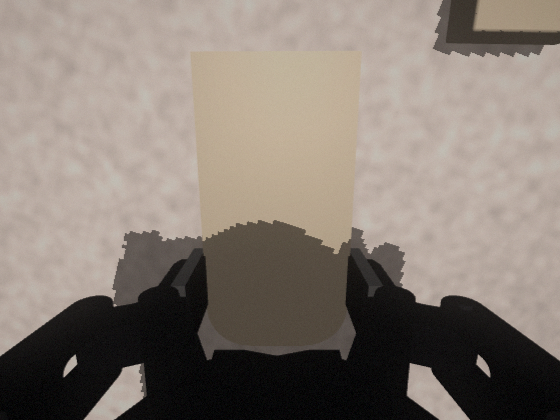

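The blank is gripped straight (columns 192–360) and is clear of the rack lip at the upper right. Next I lower it gently.

```bash
P="python3 -m pendant"
$P '[[0.4,[0,0,0.01],0],[0.4,[0,0,0.02],0],[0.4,[0,0,0.028],0],[0.4,[0,0,0.028],0]]'
$P '[[0.4,[0,0,0.008],0],[0.4,[0,0,0.008],0]]'
```

```text
time: 7.0
tool_pos: [0.4422, 0.2392, 0.0048]
tool_rot: [0.0, 0.987, 0.163, -0.0]
contact_force: [0.4, -0.6, -1.2]
gripper_width: 0.685
grasp_force: 64.5
time: 7.2
tool_pos: [0.442, 0.2392, 0.0039]
tool_rot: [0.0, 0.987, 0.163, -0.0]
contact_force: [-0.5, 0.3, -1.5]
gripper_width: 0.679
grasp_force: 64.5
```

```bash
P="python3 -m pendant"
$P '[[0.4,[0,0,0.006],0],[0.4,[0,0,0.006],0]]'
$P '[[0.4,[0,0,0.006],0],[0.4,[0,0,0.006],0]]'
$P '[[0.4,[0,0,0.005],0],[0.4,[0,0,0.005],0]]'
```

```text
time: 7.4
tool_pos: [0.442, 0.2392, 0.0033]
tool_rot: [-0.0, 0.987, 0.163, 0.0]
contact_force: [0.3, -0.0, -1.6]
gripper_width: 0.688
grasp_force: 64.5
time: 7.6
tool_pos: [0.4421, 0.2393, 0.0029]
tool_rot: [-0.0, 0.987, 0.163, 0.0]
contact_force: [-1.0, -0.0, -0.3]
gripper_width: 0.682
grasp_force: 64.7
time: 7.8
tool_pos: [0.4421, 0.2393, 0.0028]
tool_rot: [0.0, 0.987, 0.163, -0.0]
contact_force: [-3.4, -1.4, 5.7]
gripper_width: 0.688
grasp_force: 65.3
```

```bash
P="python3 -m pendant"
$P '[[0.75,[0,0,0],0],[1,[0,0,0],0],[1,[0,0,0],0],[1,[0,0,0],0],[1,[0,0,-0.1],0],[1,[0,0,-0.4],0],[1,[0,0,-0.8],0],[1,[0,0,-1],0],[1,[0,0,-1],0],[1,[0,0,-1],0]]'
python3 look.py laid; python3 - <<'E'
import pickle,cv2,numpy as np
from h import *
s,f=pickle.load(open("laid.pkl","rb"));im=cv2.GaussianBlur(f["img"],(0,0),1).astype(float)
A=q(s["tool_rot"]).as_matrix();print("yaw",np.degrees(np.arctan2(A[1,0],A[0,0])))
m=((im[...,0]/im[...,2].clip(1))>1.205)&(im[...,0]>50);m=cv2.morphologyEx(m.astype(np.uint8),cv2.MORPH_OPEN,np.ones((7,7)))
n,l,st,c=cv2.connectedComponentsWithStats(m);k=1+np.argmax(st[1:,4]);print(st[k]);m=l==k
t=lambda uv,z:(((cast(f,uv,z,s)-s["tool_pos"])@A)[:,:2]*1000).round(1)
y0=st[k][1]
for y in range(y0+15,y0+st[k][3]-5,20):
    r=np.nonzero(m[y])[0];p=t([[r.min()-.5,y],[r.max()+.5,y]],.02);print(y,p.tolist(),p.mean(0))
for x in range(st[k][0]+15,st[k][0]+st[k][2]-5,20):
    r=np.nonzero(m[:,x])[0];print(x,t([[x,r.min()-.5],[x,r.max()+.5]],.02).tolist())
E
```

```text
time: 8.8
tool_pos: [0.4423, 0.2393, 0.123]
tool_rot: [-0.0, 0.987, 0.163, 0.001]
contact_force: [0.2, -0.3, -0.0]
gripper_width: 0.999
grasp_force: 0.0
8.8 [0.44226349 0.23932557 0.12295214] 0.04031217662347641
yaw 18.718950703037606
[  234    86    85   160 12736]
101 [[76.5, -29.0], [76.6, 30.2]] [76.55  0.6 ]
121 [[62.9, -28.7], [62.9, 30.7]] [62.9  1. ]
141 [[48.8, -29.1], [48.9, 31.2]] [48.85  1.05]
161 [[34.3, -28.8], [34.4, 31.6]] [34.35  1.4 ]
181 [[19.4, -28.6], [19.4, 31.4]] [19.4  1.4]
201 [[3.9, -29.0], [4.0, 31.9]] [3.95 1.45]
221 [[-12.0, -28.7], [-12.0, 31.6]] [-12.     1.45]
249 [[86.8, -17.8], [-29.7, -20.2]]
269 [[86.8, -3.9], [-32.3, -4.5]]
289 [[86.9, 10.0], [-32.2, 11.3]]
309 [[86.9, 24.0], [-26.4, 27.0]]
```

```bash
P="python3 -m pendant"
$P '[[1,[0.233,0,0.3],0],[1,[0.233,0,0.6],0],[1,[0.233,0,0.8],0],[1,[0.233,0,0.9],0],[1,[0.233,0,0.96],0],[1,[0.233,0,1],0],[1,[0.233,0,1],0]]'
$P '[[0.7,[0,0,0],0],[0.6,[0,0,0],0],[0.5,[0,0,0],0],[0.4,[0,0,0],0],[0.4,[0,0,0],0],[0.4,[0,0,0],0]]'
$P '[[0.4,[0,0,-0.05],0],[0.4,[0,0,-0.2],0],[0.4,[0,0,-0.5],0],[0.4,[0,0,-0.9],0],[0.4,[0,0,-1],0],[0.4,[0,0,-1],0],[0.4,[0,0,-1],0]]'
python3 look.py held
```

```text
time: 9.55
tool_pos: [0.4687, 0.2482, 0.0022]
tool_rot: [-0.0, 0.987, 0.163, 0.0]
contact_force: [0.5, 0.1, 1.0]
gripper_width: 1.005
grasp_force: 0.0
time: 10.15
tool_pos: [0.4698, 0.2487, 0.0037]
tool_rot: [-0.0, 0.987, 0.163, 0.001]
contact_force: [-0.2, -0.9, 6.2]
gripper_width: 0.685
grasp_force: 66.4
time: 10.85
tool_pos: [0.4673, 0.2477, 0.1204]
tool_rot: [0.0, 0.987, 0.163, -0.001]
contact_force: [-0.9, -0.4, -1.8]
gripper_width: 0.684
grasp_force: 65.7
10.85 [0.4673454  0.24774167 0.12042834] 0.025867379151267172
```

View pics/held.png

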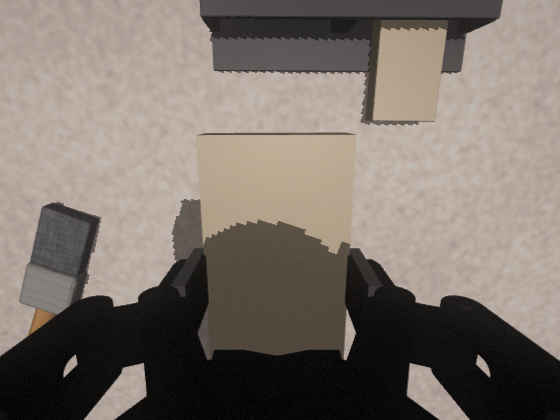

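The blank is held across its middle, with its far square edge at row 134, level and straight between the pads. I now carry it to the carrier.

```bash
P="python3 -m pendant"
$P '[[0.4,[-0.09,0.28,0],0],[0.4,[-0.19,0.6,0],0],[0.4,[-0.288,0.908,-0.1],0]]' >/dev/null
$P '[[0.4,[-0.11,0.35,0],0],[0.4,[-0.22,0.7,0],0],[0.4,[-0.288,0.908,0],0]]' >/dev/null
$P '[[0.4,[-0.11,0.35,0],0],[0.4,[-0.22,0.7,0],0],[0.4,[-0.288,0.908,0],0]]' >/dev/null
$P '[[0.4,[-0.11,0.35,0],0],[0.4,[-0.22,0.7,0],0],[0.4,[-0.288,0.908,0],0]]' >/dev/null
$P '[[0.4,[-0.11,0.35,0],0.04],[0.4,[-0.22,0.7,0],0.08],[0.4,[-0.288,0.908,0],0.12],[0.4,[-0.288,0.908,0],0.16],[0.4,[-0.288,0.908,0],0.2],[0.4,[-0.288,0.908,0],0.24],[0.4,[-0.288,0.908,0],0.268],[0.4,[-0.288,0.908,0],0.268],[0.4,[-0.288,0.908,0],0.268]]'
python3 look.py hov; python3 - <<'E'
import pickle,cv2,numpy as np
from h import *
for nm in("held","hov"):
    s,f=pickle.load(open(nm+".pkl","rb"));im=cv2.GaussianBlur(f["img"],(0,0),.7).astype(int)
    A=q(s["tool_rot"]).as_matrix();print(s["tool_pos"],"yaw",np.degrees(np.arctan2(A[1,0],A[0,0])))
    z=s["tool_pos"][2]+.0163
    r=im[...,0]/im[...,2].clip(1)
    for x in (230,275,320):
        c=(100*r[122:150,x]).astype(int);print(x,c,im[122:150,x,0])
    print((((cast(f,[[230,135],[320,135]],z,s)-s["tool_pos"])@A)*1000).round(1))
E
```

```text
time: 13.0
tool_pos: [0.4786, -0.3225, 0.1318]
tool_rot: [-0.001, 0.967, -0.254, -0.002]
contact_force: [-0.0, 0.2, -1.1]
gripper_width: 0.682
grasp_force: 65.7
13.0 [ 0.47863254 -0.32247554  0.13175919] 0.008779001186111376
[0.4673454  0.24774167 0.12042834] yaw 18.71399283321732
230 [113 113 112 112 112 112 112 112 113 113 114 119 126 126 126 127 127 126
 126 126 126 126 127 127 127 127 127 127] [191 192 192 192 191 192 192 192 192 191 171 116 110 164 187 188 188 188
 188 188 189 189 188 188 188 187 187 187]
275 [113 113 113 114 114 114 114 114 114 115 117 123 127 125 125 125 126 126
 125 126 126 126 125 126 126 125 125 125] [188 188 188 188 187 186 186 186 186 182 154 109 110 166 191 193 192 191
 190 192 192 192 191 191 191 190 190 191]
320 [113 113 113 113 114 113 111 110 109 110 115 123 127 126 125 126 125 126
 126 126 126 126 126 126 127 126 127 126] [188 188 188 188 190 191 191 192 192 182 142 105 119 170 190 191 191 192
 192 192 191 190 190 190 191 191 191 190]
[[ 59.1 -16.  -16.4]
 [ 59.1  17.3 -16.4]]
[ 0.47863254 -0.32247554  0.13175919] yaw -29.416864656719422
230 [106 109 111 110 110 112 112 112 112 113 116 124 126 125 125 125 125 126
 126 126 126 127 126 126 125 126 125 126] [115  79  67  64  64  64  64  64  64  66  70  81 105 165 190 193 194 193
 192 192 193 193 192 192 192 193 192 191]
275 [106 107 108 108 108 106 105 105 105 106 110 119 127 127 126 125 125 125
 126 125 125 125 125 125 126 126 126 126] [141 103  87  87 102 140 161 165 165 159 138 103 110 168 192 193 193 193
 193 193 193 193 194 194 194 193 192 193]
320 [106 108 111 110 112 113 111 111 113 114 118 125 127 126 126 126 127 127
 127 127 127 127 126 125 125 126 127 127] [147  94  67  64  65  66  67  68  68  69  76  89 120 170 189 191 191 191
 192 192 192 192 191 190 190 191 191 190]
[[ 60.  -16.2 -16.5]
 [ 60.   17.1 -16.5]]
```

View pics/hov.png

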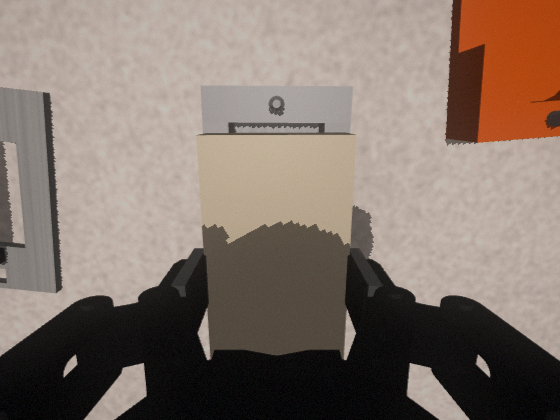

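The blank hovers over the carrier, rounded end over rounded end. The carrier's far edge is at row 86, the peg at (276,103), the cavity wall at row 124 and the blank's tail at row 134.

```bash
cat > hovm.py <<'E'
import pickle,cv2,numpy as np,sys
from h import *
s,f=pickle.load(open(sys.argv[1]+".pkl","rb"));im=cv2.GaussianBlur(f["img"],(0,0),.7).astype(float);g=im[...,0];r=im[...,0]/im[...,2].clip(1)*100
A=q(s["tool_rot"]).as_matrix();tz=s["tool_pos"][2]
t=lambda uv,z:(((cast(f,uv,z,s)-s["tool_pos"])@A)[:,:2]*1000).round(2)
def edge(p,i0,i1,rising=None):
    d=np.gradient(p)[i0:i1];w=np.abs(d) if rising is None else (d*rising).clip(0);k=w.argmax();sl=slice(max(k-2,0),k+3)
    return i0+(np.arange(len(w))[sl]*w[sl]).sum()/w[sl].sum()
E
cat hovm.py > a.py; cat >> a.py <<'E'
p=[[x,edge(g[:,x],78,95,-1)] for x in (215,240,310,335)];print("rim far",np.round(p,1).tolist(),t(p,.044).tolist())
for y in (100,115): 
    a,b=edge(r[y],190,212,-1),edge(r[y],342,362,1);T=t([[a,y],[b,y]],.044);print("rim sides",y,a,b,T.tolist(),T.mean(0))
for y in (145,165,185):
    a,b=edge(r[y],185,215,1),edge(r[y],342,370,-1);T=t([[a,y],[b,y]],tz+.0163);print("blank sides",y,a,b,T.tolist(),T.mean(0))
p=[[x,edge(g[:,x],130,140,1)] for x in (215,240,310,335)];print("tail",np.round(p,1).tolist(),t(p,tz+.0163).tolist())
p=[[x,edge(g[:,x],118,128,-1)] for x in (240,310)];print("cav far",np.round(p,1).tolist(),t(p,.044).tolist())
q0=im[94:114,266:288,0].astype(int);np.set_printoptions(linewidth=200);print(q0)
E
python3 a.py hov
```

```text
rim far [[215.0, 85.1], [240.0, 85.3], [310.0, 85.6], [335.0, 85.5]] [[86.68, -38.96], [86.58, -22.67], [86.43, 22.97], [86.48, 39.28]]
rim sides 100 200.7630871214561 351.4675732074253 [[77.41, -48.79], [77.5, 50.56]] [77.455  0.885]
rim sides 115 202.09922694925615 350.2356637877258 [[67.88, -48.46], [67.97, 50.32]] [67.925  0.93 ]
blank sides 145 196.18900513830064 355.38543841957784 [[56.32, -28.92], [56.37, 30.36]] [56.345  0.72 ]
blank sides 165 197.95726181476377 354.2503043068393 [[48.85, -28.72], [48.9, 30.4]] [48.875  0.84 ]
blank sides 185 198.90064955196772 353.15257409711853 [[41.15, -28.83], [41.2, 30.46]] [41.175  0.815]
tail [[215.0, 134.8], [240.0, 134.8], [310.0, 134.8], [335.0, 134.7]] [[60.02, -21.74], [60.05, -12.5], [60.09, 13.35], [60.11, 22.59]]
cav far [[240.0, 122.2], [310.0, 122.6]] [[63.23, -23.32], [63.06, 23.62]]
[[170 169 169 170 170 170 171 170 169 169 168 168 170 170 170 170 170 171 171 170 170 169]
 [170 169 169 169 170 170 167 164 160 154 149 151 158 162 167 170 170 170 170 170 171 170]
 [171 169 169 169 169 165 154 141 132 123 118 122 130 137 150 1
[... 875 characters left out ...]
1 124 147 156 158 157 145 120  91  83  91 111 144 164 169 169]
 [168 166 151 117  90  76  77  95 118 134 140 135 115  92  80  82  90 111 144 165 169 168]
 [168 166 147 111  95  82  77  83  92  97  94  91  86  81  81  84  87  96 127 160 169 168]
 [169 166 146 111 100  91  84  84  84  82  75  74  78  80  82  87  90  97 127 160 170 169]
 [169 167 149 113  96  91  86  84  85  82  79  79  83  86  85  89  97 119 150 166 169 168]
 [169 169 159 132  98  87  85  87  90  84  83  85  90  94  88  90 106 138 162 168 168 168]
 [168 168 164 146 108  89  92  98  94  85  86  88  90  89  86  87  97 127 159 167 168 167]
 [168 167 167 160 137 113 117 127 108  91  93  96  90  86  85  87  97 126 158 168 168 168]]
```

```bash
P="python3 -m pendant"
$P '[[0.4,[0.004,0.001,0.15],0.001],[0.4,[0.004,0.001,0.35],0.001],[0.4,[0.004,0.001,0.55],0.001],[0.4,[0.004,0.001,0.65],0.001],[0.4,[0.004,0.001,0.65],0.001],[0.4,[0.004,0.001,0.65],0.001]]'
python3 look.py hov2; cat hovm.py > b.py; cat >> b.py <<'E'
e=lambda P,z:[float(v) for v in proj(f,s["tool_pos"]+A@np.r_[P,0]*1e-3+np.array([0,0,z-tz]),s)[0]]
u=e((86.5,0),.044)[1];P=[[x,edge(g[:,x],int(u)-8,int(u)+9,-1)] for x in (215,240,310,335)];print("rim far",t(P,.044).tolist())
for X in (80,72):
    y=round(e((X,0),.044)[1]);l=int(e((X,-49),.044)[0]);rr=int(e((X,50),.044)[0])
    T=t([[edge(r[y],l-12,l+12,-1),y],[edge(r[y],rr-12,rr+12,1),y]],.044);print("rim sides",T.tolist(),T.mean(0))
for X in (54,45,36):
    y=round(e((X,0),tz+.0163)[1]);l=int(e((X,-29),tz+.0163)[0]);rr=int(e((X,30.5),tz+.0163)[0])
    T=t([[edge(r[y],l-9,l+9,1),y],[edge(r[y],rr-9,rr+9,-1),y]],tz+.0163);print("blank sides",T.tolist(),T.mean(0))
u=e((60,0),tz+.0163)[1];P=[[x,edge(g[:,x],int(u)-5,int(u)+6,1)] for x in (215,240,310,335)];print("tail",t(P,tz+.0163).tolist())
E
python3 b.py hov2
```

```text
time: 13.65
tool_pos: [0.4802, -0.3239, 0.0565]
tool_rot: [0.0, 0.967, -0.256, 0.0]
contact_force: [-0.3, 0.1, -1.5]
gripper_width: 0.683
grasp_force: 65.6
13.65 [ 0.48023083 -0.32385711  0.0564895 ] 0.020094376183213053
rim far [[84.16, -25.77], [84.19, -14.89], [84.21, 15.58], [84.21, 26.47]]
rim sides [[79.97, -49.56], [80.06, 49.62]] [8.0015e+01 3.0000e-02]
rim sides [[72.01, -49.53], [72.1, 49.73]] [72.055  0.1  ]
blank sides [[54.08, -29.01], [54.13, 30.44]] [54.105  0.715]
blank sides [[45.01, -28.98], [45.05, 30.51]] [45.03   0.765]
blank sides [[35.98, -28.95], [36.02, 30.52]] [36.     0.785]
tail [[60.17, -21.78], [60.12, -12.53], [60.21, 13.37], [60.29, 22.62]]
```

```bash
P="python3 -m pendant"
$P '[[0.4,[-0.017,-0.006,0.02],0],[0.4,[-0.017,-0.006,0.04],0],[0.4,[-0.017,-0.006,0.04],0],[0.4,[-0.017,-0.006,0.04],0]]'
python3 look.py hov3;python3 b.py hov3
```

```text
time: 14.1
tool_pos: [0.4786, -0.322, 0.0514]
tool_rot: [0.0, 0.967, -0.256, 0.0]
contact_force: [-0.1, -0.5, -1.7]
gripper_width: 0.683
grasp_force: 65.6
14.1 [ 0.47856782 -0.32201832  0.05136955] 0.002465481376556929
rim far [[86.36, -24.75], [86.39, -14.29], [86.5, 15.01], [86.65, 25.47]]
rim sides [[79.9, -48.77], [80.0, 50.32]] [79.95   0.775]
rim sides [[71.81, -48.92], [71.9, 50.3]] [71.855  0.69 ]
blank sides [[54.08, -28.97], [54.13, 30.43]] [54.105  0.73 ]
blank sides [[45.01, -28.98], [45.05, 30.51]] [45.03   0.765]
blank sides [[35.98, -28.89], [36.02, 30.55]] [36.    0.83]
tail [[60.07, -21.78], [60.04, -12.53], [60.19, 13.37], [60.11, 22.63]]
```

```bash
P="python3 -m pendant"
$P '[[0.4,[0.002,0,0.05],0],[0.4,[0.002,0,0.1],0],[0.4,[0.002,0,0.15],0],[0.4,[0.002,0,0.2],0],[0.4,[0.002,0,0.24],0],[0.4,[0.002,0,0.26],0],[0.4,[0.002,0,0.27],0],[0.4,[0.002,0,0.27],0]]'
```

```text
time: 14.95
tool_pos: [0.4787, -0.3221, 0.0187]
tool_rot: [-0.0, 0.967, -0.256, -0.0]
contact_force: [1.5, 0.3, -1.0]
gripper_width: 0.68
grasp_force: 65.6
```

```bash
P="python3 -m pendant"
$P '[[0.4,[0,0,0.006],0],[0.4,[0,0,0.012],0],[0.4,[0,0,0.012],0]]'
```

```text
time: 15.25
tool_pos: [0.4787, -0.3222, 0.0174]
tool_rot: [0.0, 0.967, -0.256, 0.0]
contact_force: [-0.9, -0.7, -1.0]
gripper_width: 0.686
grasp_force: 65.6
```

```bash
P="python3 -m pendant"
$P '[[0.4,[0,0,0.006],0],[0.4,[0,0,0.008],0],[0.4,[0,0,0.008],0]]'
$P '[[0.4,[0,0,0.006],0],[0.4,[0,0,0.006],0],[0.4,[0,0,0.006],0]]'
$P '[[0.4,[0,0,0.004],0],[0.4,[0,0,0.004],0]]'
```

```text
time: 15.55
tool_pos: [0.4787, -0.3221, 0.0163]
tool_rot: [-0.0, 0.967, -0.256, -0.0]
contact_force: [-0.0, 0.2, -1.8]
gripper_width: 0.684
grasp_force: 65.6
time: 15.85
tool_pos: [0.4788, -0.3222, 0.0157]
tool_rot: [0.0, 0.967, -0.256, 0.0]
contact_force: [0.2, -0.5, -0.6]
gripper_width: 0.682
grasp_force: 65.8
time: 16.05
tool_pos: [0.4788, -0.3222, 0.0157]
tool_rot: [-0.0, 0.967, -0.256, -0.0]
contact_force: [-2.2, 1.4, 4.1]
gripper_width: 0.684
grasp_force: 66.2
```

```bash
P="python3 -m pendant"
$P '[[0.75,[0,0,0],0],[0.85,[0,0,0],0],[1,[0,0,0],0],[1,[0,0,0],0],[1,[0,0,-0.1],0],[1,[0,0,-0.4],0],[1,[0,0,-0.8],0],[1,[0,0,-1],0]]'
$P '[[1,[0,0,-0.4],0],[1,[0,0,-0.8],0],[1,[0,0,-0.9],0],[1,[0,0,-0.9],0],[1,[0,0,-0.9],0]]'
python3 look.py seated
```

```text
time: 16.85
tool_pos: [0.4804, -0.3236, 0.1408]
tool_rot: [0.002, 0.967, -0.256, 0.003]
contact_force: [0.4, 0.0, 0.9]
gripper_width: 0.999
grasp_force: 0.0
time: 17.35
tool_pos: [0.4783, -0.3217, 0.2423]
tool_rot: [-0.0, 0.967, -0.256, -0.001]
contact_force: [0.4, 0.0, -0.6]
gripper_width: 0.999
grasp_force: 0.0
17.35 [ 0.47829664 -0.32174565  0.24234032] 0.03757873998836116
```

View pics/seated.png

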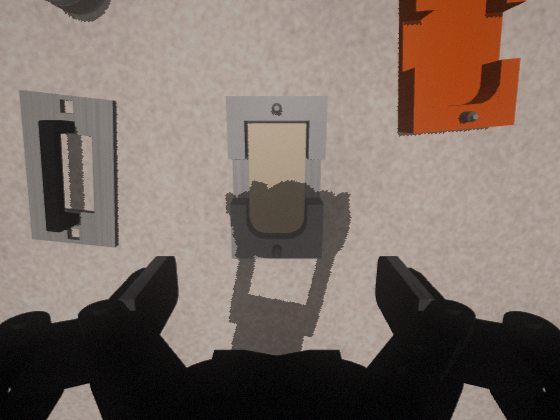

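The blank is seated: its ivory outline at (277,178) lies centred in the cavity, with an even gap all round and its rounded corners at the rounded end. The clamp is next, at (68,165).

```bash
P="python3 -m pendant"
$P '[[1,[0,-0.4,0],0],[1,[0,-0.8,0],0],[1,[0,-0.99,0],0]]' >/dev/null
$P '[[1,[0,-0.4,0],0.015],[1,[0,-0.8,0],0.035],[1,[0,-0.99,0],0.035],[1,[0,-0.99,0],0.035],[1,[0,-0.99,0],0.035],[1,[0,-0.99,0],0.035]]'
python3 look.py clamp; python3 - <<'E'
import pickle,cv2,numpy as np
from h import *
s,f=pickle.load(open("clamp.pkl","rb"));im=f["img"].astype(float)
A=q(s["tool_rot"]).as_matrix();print("yaw",np.degrees(np.arctan2(A[1,0],A[0,0])))
b=cv2.GaussianBlur(f["img"],(0,0),1).max(2)
m=(b<25).astype(np.uint8);m[250:]=0
cs,_=cv2.findContours(m,0,1)
t=lambda uv,z:(((cast(f,uv,z,s)-s["tool_pos"])@A)[:,:2]*1000).round(1)
for c in cs:
    if cv2.contourArea(c)>200:
        (p,wh,a)=cv2.minAreaRect(t(c[:,0],.044).astype(np.float32));print(cv2.boundingRect(c),p,wh,a)
E
```

```text
time: 18.3
tool_pos: [0.5955, -0.1165, 0.2417]
tool_rot: [0.0, 0.951, -0.31, -0.001]
contact_force: [0.1, -0.4, -0.1]
gripper_width: 0.998
grasp_force: 0.0
18.3 [ 0.59552632 -0.11652496  0.24169651] 0.011169170286630423
yaw -36.06914620407399
(26, 82, 73, 70) (67.0491714477539, -209.63800048828125) (64.84941101074219, 68.87088775634766) 3.945185899734497
```

View pics/clamp.png

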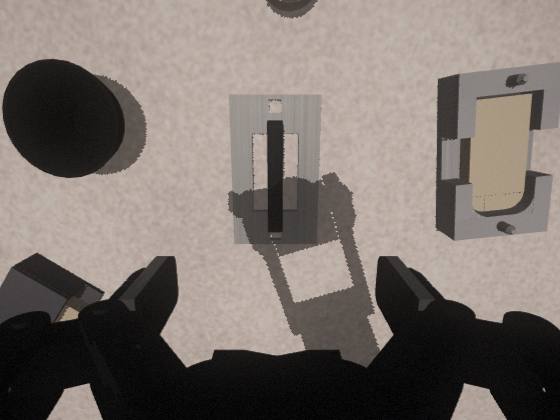

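The clamp is centred: frame at columns 229–321, rows 95–243, and handle bar at columns 267–283, rows 121–238. From here I measure numerically only.

```bash
cat hovm.py > c.py; cat >> c.py <<'E'
for y in (140,160,200,220):
    a,b=edge(g[y],255,274,-1),edge(g[y],276,292,1);T=t([[a,y],[b,y]],.044);print("bar",y,T.tolist(),T.mean(0))
for y in (105,115,130,150,170):
    a,b=edge(r[y],222,238,-1),edge(r[y],312,330,1);T=t([[a,y],[b,y]],.008);print("frame",y,T.tolist(),T.mean(0))
p=[[x,edge(g[:,x],88,102,-1)] for x in (240,255,295,312)];print("far",t(p,.008).tolist())
p=[[x,edge(g[:,x],236,250,1)] for x in (240,255,300,312)];print("near",t(p,.008).tolist())
E
python3 c.py clamp
```

```text
bar 140 [[44.67, -8.58], [44.68, 8.42]] [44.675 -0.08 ]
bar 160 [[24.58, -8.76], [24.59, 7.8]] [24.585 -0.48 ]
bar 200 [[-17.54, -8.41], [-17.53, 7.46]] [-17.535  -0.475]
bar 220 [[-39.65, -8.53], [-39.64, 7.62]] [-39.645  -0.455]
frame 105 [[79.6, -50.57], [79.7, 48.73]] [79.65 -0.92]
frame 115 [[69.16, -50.4], [69.25, 49.43]] [69.205 -0.485]
frame 130 [[53.2, -50.48], [53.28, 48.86]] [53.24 -0.81]
frame 150 [[31.33, -50.41], [31.4, 48.79]] [31.365 -0.81 ]
frame 170 [[8.77, -50.28], [8.82, 49.47]] [ 8.795 -0.405]
far [[90.89, -37.94], [90.72, -21.83], [90.88, 21.17], [90.87, 39.45]]
near [[-80.73, -42.7], [-87.64, -24.67], [-87.42, 30.04], [-84.7, 44.55]]
```

```bash
P="python3 -m pendant"
$P '[[1,[0.04,-0.008,0.3],0],[1,[0.04,-0.008,0.6],0],[1,[0.04,-0.008,0.93],0]]' >/dev/null
$P '[[1,[0,0,0.3],0],[1,[0,0,0.6],0],[1,[0,0,0.8],0],[1,[0,0,0.9],0],[1,[0,0,0.93],0],[1,[0,0,0.93],0],[1,[0,0,0.93],0]]'
$P '[[0.6,[0,0,0],0],[0.3,[0,0,0],0],[0.1,[0,0,0],0],[0,[0,0,0],0],[0,[0,0,0],0],[0,[0,0,0],0],[0,[0,0,0],0],[0,[0,0,0],0],[0,[0,0,0],0]]'
```

```text
time: 19.35
tool_pos: [0.6022, -0.1185, 0.0219]
tool_rot: [0.0, 0.951, -0.309, 0.002]
contact_force: [0.5, -0.3, 0.9]
gripper_width: 0.998
grasp_force: 0.0
time: 20.25
tool_pos: [0.6011, -0.1178, 0.0203]
tool_rot: [-0.0, 0.951, -0.309, 0.0]
contact_force: [-0.8, 0.7, 4.2]
gripper_width: 0.175
grasp_force: 59.8
```

```bash
P="python3 -m pendant"
$P '[[0,[0,0,-0.03],0],[0,[0,0,-0.15],0],[0,[0,0,-0.4],0],[0,[0,0,-0.7],0],[0,[0,0,-0.95],0],[0,[0,0,-1],0],[0,[0,0,-1],0],[0,[0,0,-1],0],[0,[0,0,-1],0]]'
python3 look.py cheld; cat hovm.py > d.py; cat >> d.py <<'E'
print(s["tool_pos"],"yaw",np.degrees(np.arctan2(A[1,0],A[0,0])))
e=lambda P,z:proj(f,s["tool_pos"]+A@np.r_[P,0]*1e-3+np.array([0,0,z-tz]),s)[0]
zt=tz-.0203+.008
u=int(e((86,0),zt)[1]);P=[[x,edge(g[:,x],u-9,u+10,-1)] for x in (230,250,300,320)];print("far",t(P,zt).tolist())
for X in (76,68,58,48):
    y=round(e((X,0),zt)[1]);l=int(e((X,-50),zt)[0]);rr=int(e((X,50),zt)[0])
    T=t([[edge(r[y],l-9,l+10,-1),y],[edge(r[y],rr-9,rr+10,1),y]],zt);print("sides",T.tolist(),T.mean(0))
c=e((74,0),zt);k=e((66,0),zt)[1]-e((82,0),zt)[1];print("hole px",c,k)
x,y=int(c[0]),int(c[1]);np.set_printoptions(linewidth=220)
h=int(k*.8);P=[[edge(g[y],x-h,x),y],[edge(g[y],x,x+h),y],[x,edge(g[:,x],y-h,y)],[x,edge(g[:,x],y,y+h)]];print("hole L R far near",t(P,zt).tolist())
print(im[y-h:y+h:2,x-h:x+h:2,0].astype(int))
E
python3 d.py cheld
```

```text
time: 21.15
tool_pos: [0.5992, -0.1173, 0.137]
tool_rot: [0.0, 0.951, -0.309, -0.002]
contact_force: [-0.2, 0.4, -5.0]
gripper_width: 0.174
grasp_force: 59.0
21.15 [ 0.5992071  -0.11728484  0.13697343] 0.005394153054885852
[ 0.5992071  -0.11728484  0.13697343] yaw -36.00854184776407
far [[85.07, -19.21], [85.09, -10.56], [85.1, 11.08], [85.13, 19.74]]
sides [[75.87, -48.7], [75.97, 50.25]] [75.92   0.775]
sides [[67.82, -48.31], [67.91, 50.04]] [67.865  0.865]
sides [[58.21, -48.59], [58.28, 50.4]] [58.245  0.905]
sides [[48.26, -48.73], [48.31, 50.29]] [48.285  0.78 ]
hole px [274.37422268  99.4807619 ] 37.95276887425534
hole L R far near [[74.24, -5.7], [74.25, 7.32], [79.45, -0.18], [70.24, -0.19]]
[[229 228 229 230 229 229 229 229 229 229 230 230 229 228 228 229 228 228 229 228 225 221 224 228 230 229 229 229 228 227]
 [230 230 230 230 230 229 227 225 226 228 229 230 229 226 226 227 226 227 228 229 226 223 226 228 229 230 230 230 230 226]
 [195 197 197 197 198 199 199 199 201 201 201 201 200 197 195 196 197 196 198 200 198 197 199 195 196 196 199 199 200 199]
 [182 183 185 184 18
[... 2601 characters left out ...]
139 141 140 140 139 139 139 161 214 202 217 221 220 214 195 170 192 194 194 196 198]
 [182 183 186 187 188 189 190 192 193 191 190 192 191 188 184 185 188 186 190 191 191 190 190 186 183 186 190 187 189 191]
 [180 179 182 183 184 184 185 187 189 187 187 188 188 185 180 182 185 179 184 186 184 185 185 182 180 182 184 183 185 187]
 [179 178 181 182 183 184 186 187 188 187 186 188 187 183 181 181 183 180 184 186 185 184 183 180 179 181 184 182 185 187]
 [179 178 180 182 184 185 186 186 187 186 187 188 188 183 179 181 183 179 183 185 184 184 184 180 178 181 183 184 185 187]
 [180 178 181 183 185 184 185 186 187 185 187 187 187 184 181 181 184 180 183 185 184 183 182 180 180 181 181 182 184 187]]
```

```bash
P="python3 -m pendant"
$P '[[0,[0.03,0.3,0],0],[0,[0.06,0.65,0],0],[0,[0.1,0.985,0],0]]' >/dev/null
$P '[[0,[0.04,0.35,0],-0.015],[0,[0.07,0.7,0],-0.03],[0,[0.1,0.92,0],-0.0356],[0,[0.1,0.985,0],-0.0356],[0,[0.1,0.985,0],-0.0356],[0,[0.1,0.985,0],-0.0356],[0,[0.1,0.985,0],-0.0356]]'
python3 look.py ch; python3 - <<'E'
exec(open("hovm.py").read().replace("sys.argv[1]","'ch'"))
print(s["tool_pos"],"yaw",np.degrees(np.arctan2(A[1,0],A[0,0])))
np.set_printoptions(linewidth=250)
e=lambda P,z:proj(f,s["tool_pos"]+A@np.r_[P,0]*1e-3+np.array([0,0,z-tz]),s)[0]
print(e((73.1,.8),tz-.0123),e((74,.8),.064),im.shape)
print(f["img"][80:122,250:302,0][::1,::2])
E
```

```text
time: 22.2
tool_pos: [0.4818, -0.3219, 0.1395]
tool_rot: [-0.0, 0.967, -0.255, -0.0]
contact_force: [-0.4, -0.0, -4.6]
gripper_width: 0.177
grasp_force: 59.5
22.2 [ 0.48181685 -0.32192202  0.13952581] 0.004471911460519478
[ 0.48181685 -0.32192202  0.13952581] yaw -29.517949737772664
[276.0373795  101.48008197] [276.06259512 104.69931284] (420, 560, 3)
[[188 193 192 ... 191 191 192]
 [190 189 190 ... 191 191 195]
 [188 190 191 ... 192 191 191]
 ...
 [194 190 190 ... 190 191 193]
 [186 186 190 ... 187 188 188]
 [189 186 189 ... 187 186 190]]
```

```bash
P="python3 -m pendant"
$P '[[0,[-0.0115,0.0133,0.1],0],[0,[-0.0115,0.0133,0.25],0],[0,[-0.0115,0.0133,0.34],0],[0,[-0.0115,0.0133,0.38],0],[0,[-0.0115,0.0133,0.38],0],[0,[-0.0115,0.0133,0.38],0],[0,[-0.0115,0.0133,0.38],0]]'
python3 look.py ch2; cat > e.py <<'E'
import sys
exec(open("hovm.py").read())
print(s["tool_pos"],"yaw",np.degrees(np.arctan2(A[1,0],A[0,0])))
np.set_printoptions(linewidth=250,threshold=10**6)
e=lambda P,z:proj(f,s["tool_pos"]+A@np.r_[P,0]*1e-3+np.array([0,0,z-tz]),s)[0]
print("hole exp",e((73.1,.8),tz-.0123),"peg exp",e((74.47,.73),.064))
c=e((73.1,.8),tz-.0123).astype(int);print(c)
print(f["img"][c[1]-24:c[1]+26:2,c[0]-26:c[0]+28:2,0])
E
python3 e.py ch2
```

```text
time: 22.95
tool_pos: [0.4799, -0.3243, 0.0954]
tool_rot: [0.0, 0.967, -0.255, 0.001]
contact_force: [-0.6, 0.3, -3.4]
gripper_width: 0.171
grasp_force: 59.4
22.95 [ 0.47994801 -0.32431397  0.09541054] 0.0039517792381031
[ 0.47994801 -0.32431397  0.09541054] yaw -29.59482976779153
hole exp [276.01644525 101.54983877] peg exp [275.85281114 100.55762163]
[276 101]
[[183 187 185 188 189 191 187 188 187 186 186 184 184 186 181 186 185 185 183 187 184 179 179 185 187 187 191]
 [185 185 188 186 192 190 189 188 186 189 185 179 189 186 180 187 187 186 184 187 183 182 182 189 185 186 187]
 [183 184 186 186 189 191 191 188 188 190 181 183 184 188 183 185 187 187 185 187 180 179 182 185 185 188 187]
 [182 186 188 187 188 190 189 190 187 188 186 185 184 187 181 187 186 185 183 185 180 179 179 186 185 186 187]
 [198 196 197 201 202 187 118 115 117 116 119 115 115 114 113 113 114 116 115 116 113 150 194 198 199 200 201]
 [198 196 198 201 199 189 202 203 202 202 203 203 205 204 206 202 204 202 204 205 204 129 192 197 198 198 200]
 [194 195 200 199 200 189 207 207 121 207 208 197 119 149 209 121 108
[... 1340 characters left out ...]
 205 114 145 191 195 193 194 198]
 [195 191 194 195 196 191  94 103 104 105 126 113 110 122  92 104 141 204 203 204 184 142 191 192 194 195 198]
 [193 193 192 197 198 189  96 104 103 129 197 101 104 108 102 102 133 205 204 204 198 145 191 195 191 196 196]
 [185 187 184 187 189 191 190 190 191 189 187 184 185 189 182 188 189 186 185 187 185 183 183 184 183 191 190]
 [181 184 184 184 186 187 186 184 186 191 182 179 183 183 180 181 184 185 180 185 176 180 177 184 182 185 185]
 [181 179 183 186 186 188 184 187 187 189 182 177 180 185 180 181 185 182 182 182 178 179 181 183 181 186 188]
 [183 181 184 181 186 185 186 185 188 188 184 180 179 183 180 183 185 183 182 182 177 179 180 181 183 184 188]]
```

```bash
cat > g.py <<'E'
import sys
exec(open("hovm.py").read())
b=f["img"][...,0]
a=[float(v) for v in sys.argv[2:]]
P=t([[a[0],a[1]]],.064);zt=tz-.0123
print("peg tip",P)
x,y=276,101;G=g
H=t([[edge(G[92],256,268),92],[edge(G[92],284,298),92],[256,0],[0,0]],zt)
fr=np.mean([edge(G[:,c],80,92) for c in (268,276,284)]);nr=np.mean([edge(G[:,c],110,124) for c in (264,268,280,286)])
print("hole L/R",H[:2].tolist(),"far/near top",t([[276,fr],[276,nr]],zt).tolist(),fr,nr)
p=[[c,edge(g[:,c],60,84,-1)] for c in (230,250,300,320)];print("far edge",np.round(p,1).tolist(),t(p,zt).tolist())
E
python3 - <<'E'
import pickle,numpy as np,cv2
s,f=pickle.load(open("ch2.pkl","rb"));b=f["img"][...,0]
m=(b[90:116,264:284]>165).astype(np.uint8);n,l,st,c=cv2.connectedComponentsWithStats(m);print([(st[i].tolist(),(c[i]+[264,90]).round(2).tolist()) for i in range(1,n) if st[i][4]>15])
E
python3 g.py ch2 274.0 105
```

```text
[([5, 11, 10, 10, 75], [273.56, 105.15])]
peg tip [[72.3  -0.21]]
hole L/R [[77.09, -6.16], [77.11, 8.06]] far/near top [[79.24, 0.78], [66.21, 0.79]] 86.83794531992082 117.60029844871238
far edge [[230.0, 72.6], [250.0, 72.7], [300.0, 72.6], [320.0, 72.7]] [[85.06, -19.19], [85.02, -10.51], [85.08, 11.21], [85.06, 19.9]]
```

```bash
P="python3 -m pendant"
$P '[[0,[-0.007,-0.011,0],0],[0,[-0.007,-0.011,0.02],0],[0,[-0.007,-0.011,0.04],0],[0,[-0.007,-0.011,0.04],0],[0,[-0.007,-0.011,0.04],0],[0,[-0.007,-0.011,0.04],0]]'
python3 look.py ch3; python3 - <<'E'
import pickle,numpy as np,cv2
s,f=pickle.load(open("ch3.pkl","rb"));b=f["img"][...,0]
m=(b[90:116,264:286]>165).astype(np.uint8);n,l,st,c=cv2.connectedComponentsWithStats(m);print([(st[i].tolist(),(c[i]+[264,90]).round(2).tolist()) for i in range(1,n) if st[i][4]>15])
print(b[82:122:2,258:298:2].tolist().__str__().replace("], [","\n"))
E
python3 g.py ch3 275.5 102.5
```

```text
time: 23.6
tool_pos: [0.4793, -0.3223, 0.0895]
tool_rot: [-0.0, 0.967, -0.255, -0.0]
contact_force: [-0.1, 0.5, -4.6]
gripper_width: 0.177
grasp_force: 59.5
23.6 [ 0.47927743 -0.3222837   0.08954472] 0.0027863603972617572
[([8, 6, 10, 11, 82], [276.4, 101.15]), ([2, 22, 9, 4, 22], [269.45, 113.95])]
[[189, 192, 188, 189, 186, 190, 184, 184, 184, 185, 180, 188, 185, 188, 183, 187, 184, 179, 180, 188
200, 202, 202, 199, 197, 199, 198, 195, 196, 198, 193, 198, 199, 198, 198, 199, 193, 192, 192, 197
203, 188, 105, 103, 89, 109, 104, 106, 87, 106, 107, 105, 88, 109, 106, 105, 105, 130, 193, 201
201, 188, 196, 118, 109, 206, 121, 109, 107, 145, 119, 111, 110, 112, 116, 141, 209, 128, 194, 196
202, 186, 106, 110, 108, 109, 109, 111, 107, 109, 106, 109, 111, 108, 110, 106, 117, 129, 193, 197
200, 186, 106, 108, 107, 106, 109, 109, 104, 122, 92, 103, 105, 112, 109, 109, 104, 128, 191, 199
201, 187, 109, 108, 105, 109, 99, 124, 130, 127, 97, 126, 128, 109, 108, 109, 110, 128, 191, 198
199, 187, 105, 108, 105, 111, 125, 129, 137, 167, 144, 125, 120, 118, 109, 107, 106, 128, 191, 196
201, 186, 1
[... 744 characters left out ...]
, 204, 115, 146, 190, 195
197, 189, 99, 104, 202, 204, 132, 199, 102, 104, 106, 105, 104, 130, 204, 208, 185, 144, 191, 195
197, 187, 99, 103, 131, 205, 204, 202, 205, 200, 204, 100, 198, 203, 200, 203, 198, 146, 192, 196
198, 198, 193, 191, 199, 196, 197, 193, 195, 199, 194, 196, 199, 195, 196, 196, 190, 184, 190, 193
188, 189, 187, 186, 186, 185, 185, 179, 181, 184, 182, 182, 185, 185, 183, 183, 179, 178, 178, 182]]
peg tip [[73.24  0.55]]
hole L/R [[77.08, -6.16], [77.1, 7.97]] far/near top [[79.64, 0.78], [67.8, 0.79]] 85.85734415903767 113.92658858921438
far edge [[230.0, 72.6], [250.0, 72.6], [300.0, 72.7], [320.0, 72.6]] [[85.03, -19.18], [85.04, -10.5], [85.05, 11.2], [85.07, 19.88]]
```

```bash
P="python3 -m pendant"
$P '[[0,[0.006,0,0],0],[0,[0.006,0,0.02],0],[0,[0.006,0,0.04],0],[0,[0.006,0,0.06],0],[0,[0.006,0,0.08],0],[0,[0.006,0,0.08],0],[0,[0.006,0,0.08],0]]'
```

```text
time: 24.35
tool_pos: [0.4799, -0.3226, 0.0798]
tool_rot: [-0.0, 0.967, -0.255, -0.0]
contact_force: [-0.2, -0.5, -3.4]
gripper_width: 0.172
grasp_force: 59.5
```

```bash
P="python3 -m pendant"
$P '[[0,[0,0,0.02],0],[0,[0,0,0.04],0],[0,[0,0,0.06],0],[0,[0,0,0.08],0],[0,[0,0,0.1],0],[0,[0,0,0.11],0],[0,[0,0,0.11],0]]'
$P '[[0,[0,0,0.006],0],[0,[0,0,0.01],0],[0,[0,0,0.01],0]]'
```

```text
time: 25.05
tool_pos: [0.4797, -0.3225, 0.0664]
tool_rot: [-0.0, 0.967, -0.255, -0.0]
contact_force: [-0.3, -0.2, -3.0]
gripper_width: 0.171
grasp_force: 59.5
time: 25.35
tool_pos: [0.4799, -0.3226, 0.0656]
tool_rot: [0.0, 0.967, -0.255, 0.0]
contact_force: [-0.4, 0.5, -3.9]
gripper_width: 0.17
grasp_force: 59.5
```

```bash
P="python3 -m pendant"
$P '[[0,[0,0,0.005],0],[0,[0,0,0.008],0],[0,[0,0,0.008],0]]'
$P '[[0,[0,0,0.005],0],[0,[0,0,0.005],0]]'
$P '[[0,[0,0,0.005],0],[0,[0,0,0.005],0]]'
```

```text
time: 25.65
tool_pos: [0.4799, -0.3226, 0.0646]
tool_rot: [-0.0, 0.967, -0.255, -0.0]
contact_force: [-0.2, 0.1, -4.4]
gripper_width: 0.176
grasp_force: 59.5
time: 25.85
tool_pos: [0.48, -0.3227, 0.0643]
tool_rot: [0.0, 0.967, -0.255, 0.0]
contact_force: [-0.8, 0.8, -2.5]
gripper_width: 0.175
grasp_force: 59.7
time: 26.05
tool_pos: [0.48, -0.3227, 0.0643]
tool_rot: [-0.0, 0.967, -0.255, -0.0]
contact_force: [-3.5, 3.0, 4.0]
gripper_width: 0.174
grasp_force: 60.5
```

```bash
P="python3 -m pendant"
$P '[[0.3,[0,0,0],0],[0.5,[0,0,0],0],[0.8,[0,0,0],0],[0.9,[0,0,0],0],[0.9,[0,0,0],0],[0.9,[0,0,-0.1],0],[0.9,[0,0,-0.4],0],[0.9,[0,0,-0.8],0],[0.9,[0,0,-1],0],[0.9,[0,0,-1],0]]'
$P '[[0.9,[0,0,-0.4],0],[0.9,[0,0,-0.5],0],[0.9,[0,0,-0.5],0],[0.9,[0,0,-0.5],0]]'
python3 look.py fin; python3 - <<'E'
exec(open("hovm.py").read().replace("sys.argv[1]","'fin'"))
e=lambda P,z:proj(f,s["tool_pos"]+A@np.r_[P,0]*1e-3+np.array([0,0,z-tz]),s)[0]
print(s["tool_pos"],np.degrees(np.arctan2(A[1,0],A[0,0])))
zt=.052
u=int(e((85.5,0),zt)[1]);P=[[x,edge(g[:,x],u-9,u+10,-1)] for x in (240,255,300,315)];print("far",t(P,zt).tolist())
for X in (78,65,50):
    y=round(e((X,0),zt)[1]);l=int(e((X,-50),zt)[0]);rr=int(e((X,50),zt)[0])
    T=t([[edge(r[y],l-9,l+10,-1),y],[edge(r[y],rr-9,rr+10,1),y]],zt);print("sides",T.tolist(),np.diff(T[:,1]))
c=e((73.5,.8),.064).astype(int);print(c,f["img"][c[1]-14:c[1]+16:2,c[0]-14:c[0]+16:2,0])
E
```

```text
time: 27.05
tool_pos: [0.4825, -0.3248, 0.1906]
tool_rot: [0.003, 0.967, -0.255, 0.005]
contact_force: [0.3, 0.1, 0.2]
gripper_width: 0.899
grasp_force: 0.0
time: 27.45
tool_pos: [0.4796, -0.3223, 0.2423]
tool_rot: [-0.0, 0.967, -0.255, -0.001]
contact_force: [-0.3, 0.9, -0.2]
gripper_width: 0.898
grasp_force: 0.0
27.45 [ 0.47956166 -0.32232685  0.24228972] 0.028228568008835647
[ 0.47956166 -0.32232685  0.24228972] -29.596618686616303
far [[86.08, -33.45], [86.14, -19.17], [86.1, 23.68], [86.13, 37.96]]
sides [[77.93, -48.65], [78.02, 50.76]] [99.41]
sides [[64.96, -48.15], [65.05, 51.16]] [99.31]
sides [[49.79, -48.73], [49.88, 50.57]] [99.3]
[276 109] [[187 185 186 187 188 185 187 184 185 187 185 172 170 183 181]
 [147 151 155 157 156 153 152 153 151 152 153 148 154 155 152]
 [149 150 150 151 150 150 149 149 151 149 151 146 151 151 149]
 [149 148 152 155 155 154 150 152 150 149 153 146 151 154 152]
 [149 152 155 147 103 144 101  81 100  82 100 131 152 155 150]
 [148 150 154 150 160 164 116  99 104 139 164 120 157 155 156]
 [149 148 153 151 106 134 101 151 127  88 163 130 153 157 153]
 [148 154 150 153 155  89 116 152 148  88 133 131 151 157 154]
 [147 153 155 155 163 109  79 152 145  68 161 148 152 153 152]
 [148 151 153 154 163  78  77  74  74  91 146 133 151 154 151]
 [150 148 154 156 108 151  84  92  77  79 163 134 154 154 150]
 [147 149 148 154 159 156 150 152 147 151 153 149 152 157 149]
 [146 146 146 155 151 152 149 146 147 148 152 142 151 149 147]
 [143 147 152 150 151 153 147 149 147 150 149 147 151 148 151]
 [144 146 151 149 151 151 146 147 148 151 148 143 145 154 146]]
```

The frame lies level: its far edge is straight, its width measures 99.3 mm at the seated height, the peg stands up through the hole, and contact came at the predicted height.

```bash
python3 -c "
from plant import manip
print(manip.job_done())"
```

```text
the job is handed in; nothing more can be done
None
```

I drew the wide blank from the rack, laid it on the bench, seated it in the carrier and lowered the clamp frame onto the rim. I handed the job in at about 27.5 s; the checks showed both seated, and no result came back.

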